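Close the loaded vial dryer and present its filter plate

ROBOT

A 6-joint arm with a two-finger parallel gripper is mounted at the origin on the work surface. World frame = base frame: x ahead of the robot, y to its left, z up, the work surface at z = 0. Lengths are in m, angles in rad, forces in N, time in s.
With the tool pointing down it reaches from about 0.35 to 1 m from the base axis. Payload 7.1 kg.
Tool frame: the origin (TCP) lies midway between the tips of the shut fingers; the grasp point (between the pads) lies 19 mm behind it; x points along the fingers, z is the direction in which the jaws open and shut, and the axes are right-handed (so a half turn about x gives the same grasp; the last joint's range is limited). The gripper opens to 85 mm and grips with 20 to 120 N. Pads are 22 mm wide; open, the fingers measure 114 mm over their backs; the gripper's body (76 mm by 85 mm) begins 54 mm behind the grasp point. The pads swing forward as they close: fully open they stand 13 mm farther back than shut.
Start: joints at [1.286, 0.423, 1.63, -0, 1.089, -0.019], TCP at [0.164, 0.603, 0.231] pointing down, gripper open.
Joint ranges: [-3, 3], [-0.9, 2.11], [0.09, 2.58], [-1.31, 4.45], [0.11, 2.69], [-2.54, 2.54]. Speed limits (rad/s): [2.39, 2.39, 3.01, 3.14, 3.14, 3.14].

INTERFACE

Orientations are given as a unit quaternion [x, y, z, w].
In Python, from cell import sense, grab_frame, calibration, job_done gives the robot as it stands.
- The arm moves only by the shell command python3 -m crank 'ROWS' [OPENING] [FORCE]. ROWS is JSON, a list of rows, each a list of 2 entries, a list of its own where there are three numbers: the shift along the world's x, y, z in cm, then the turn, a rotation vector about the world's x, y, z in rad. A call has 1 to 5 rows; each row is the pose to reach, as a shift and turn from the pose commanded when the call began; what a row does not reach only later rows make up. A row lasts 1/10 s, in which the tool goes at most 50 mm and 8.59 degrees, less where a joint would pass 70% of its speed; a pose out of reach is approached as far as the arm can. A call with a gripper value outside its range is refused whole. OPENING is the closure, from 0 (fully open) to 1 (shut), set as the call begins (- or left out, the last holds). The fingers move at their own pace and stop on an object; FORCE is the grip in N (left out, the last holds). Time passes only in rows, so rows that repeat a pose let the fingers close. It gives the time, the measured TCP pose, the force and the opening at its end, in the units of the state.
- sense(): the state, without advancing time (a new reading comes with each control period).
- grab_frame(name): name is "side" or "top"; returns the picture (384x512x3 uint8, red, green, blue); there is no depth.
- calibration(name): a dict with "fx", "fy", "cx", "cy" (pixels), "distortion" ([k1, k2, p1, p2, k3] as OpenCV has them; the pictures are not rectified), "R" (3x3) and "t" (3): a world point X has camera coordinates R X + t. Camera axes: x right, y down, z forward; pixel columns grow to the right and rows downward; lengths in m; the calibration is good to about 2 mm. A picture is of the moment at which its call begins. calibration takes no time and is no camera call.
- job_done(): hands the job in, once; it reports no verdict.
The state is a dict: "t": time; "joint_pos": joint angles; "qd": joint speeds; "joint_torque": joint torques, N m; "eef_pos": TCP position; "tool_rot": TCP orientation; "ft_force": force on the tool from outside, world axes, zero at the start; "ft_torque": the same for the moment, N m; "width": opening from 0.0 (shut) to 1.0 (fully open).
Only numpy, scipy, OpenCV 4.12 (cv2) and the standard library are available. Lean on these libraries where they do the work, as an engineer would, in place of code of your own. Each camera call takes 0.05 s, during which the arm holds its last target.

TASK

The vial dryer has just been loaded: first push its drawer fully shut, then swing the cover flap on its top up and leave it standing open, and draw the filter plate hidden beneath out by its tab, straight up. Carry the plate, without shifting the black case, vial rack or beaker, to the shallow empty steel tray on the bench (to catch loose dust) and hold it upright a hand's breadth above the middle of the tray for inspection. Finish while still holding it there: do not put it down or let go.

Things in the scene. Friction and masses are not known exactly. Their poses are not given: they have to be found in the camera images.
- dryer: white bench-top vial dryer, fixed to the bench, 200 (x) x 240 (y) x 130 mm high. Origin: centre of its underside on the bench. Own axes: -x is the front with the drawer (towards the robot), +y its left side, z up. The top is flat at 130 mm; the flap lies on it over a recess (x -10 to 80, y -45 to 55 mm, floor at 88 mm height) with the filter slot in its floor.
- drawer (a joint): drawer in the dryer's front, full of vials: 0 m = fully shut, positive = pulled out towards the dryer's -x, at most 0.06. Slides with about 1.5 N friction (plus light damping) and stays where it is left. Its front panel is 198 mm wide, from 37 to 112 mm above the bench, 8 mm proud of the case when shut.
- drawer_lip (a point): middle of the front face of the aluminium lip (100 mm wide, 10 mm high, 8 mm proud of the panel) near the top edge of the drawer front, 103 mm above the bench; moves with the drawer. At drawer = 0 it lies at (-116, 0, 103) mm in the dryer's frame.
- flap (a joint): grey cover flap on top of the dryer, 100 mm along the dryer's x, 112 mm along its y, 6 mm thick: 0 rad = shut, lying flat; 1.57 = upright; stop at 1.9. Hinged along the dryer's x at its +y edge, so its -y edge swings up and over towards +y. The hinge is stiff (0.15 N m): the flap stays where it is left.
- flap_bar (a point): middle of the round steel bar handle on the flap's top (10 mm diameter, along the dryer's x, 60 mm clear between its two posts). Bar centre 35 mm above the flap's top face, 8 mm in from the flap's free edge; moves with the flap. Shut, it lies at (35, -42, 171) mm in the dryer's frame.
- flap_hinge (a point): point on the flap's hinge axis (axis along the dryer's x) level with the bar's middle: (35, 62, 133) mm in the dryer's frame. The bar is 104 mm (flat) and 38 mm (up) from it when the flap is shut.
- filter_plate: aluminium-framed filter plate 12 (x) x 84 (y) x 55 mm high, plus a tab 10 (x) x 30 (y) mm rising 34 mm from the middle of its top; 0.1 to 0.21 kg. Origin: centre of its bottom edge; z up to the tab. Starts upright in the slot, axes as the dryer's, at (35, 0, 33) mm in its frame: body flush with the recess floor, tab top 8 mm below the dryer's top. Slot clearance 1.5 mm (x), 3 mm (y) a side.
- plate_tab (a point): point inside the plate's tab, on its middle line, 77 mm above the plate's bottom edge and 12 mm below the tab's top.
- tray: shallow empty open steel tray, 160 (x) x 120 (y) x 22 mm high, loose on the bench to one side of the dryer. Origin: centre of its underside.
- sample_case: open black compartment case with small vials, 160 x 120 x 55 mm, bystander, on the other side of the dryer from the tray. Origin: centre of its underside.
- vial_rack: white rack of amber vials, 70 x 150 x 70 mm high, bystander. Origin: centre of its underside.
- beaker: glass beaker, 70 mm diameter, 95 mm high, bystander. Origin: centre of its underside.
Things that resemble listed ones, but are neither listed nor needed, are in the scene too. Of the things like the tray, leave any that is yellow; of the rest the smaller one is meant.

How it is judged:
On the way, in this order (a step that is already met when the one before it is completed fails the run):
1. the drawer is fully shut (value of joint drawer below 0.004 m), for 0.2 s.
2. the flap is swung open (value of joint flap above 1 rad), for 0.2 s.
3. the filter plate is drawn up clear of the dryer (height (world z) of filter_plate above 0.135 m and angle between filter_plate's own z axis and vertical below 0.35 rad and contact force between filter_plate and the fingers above 1 N), for 0.1 s.
At the end, for the whole second after the job is handed in: drawer within 5 mm of shut, flap open more than 0.9 rad, and the filter plate held still in the fingers (touching nothing else), upright within 0.2 rad, its bottom edge 45 to 220 mm above the bench and within 35 mm of the tray's middle seen from above (value of joint drawer below 0.005 m and value of joint flap above 0.9 rad and horizontal distance between filter_plate and tray below 0.035 m and height (world z) of filter_plate between 0.045 and 0.22 m and angle between filter_plate's own z axis and vertical below 0.2 rad and contact force between filter_plate and the fingers above 1 N and contact force between filter_plate and tray below 0.1 N and contact force between filter_plate and dryer below 0.1 N and contact force between filter_plate and sample_case below 0.1 N and linear speed of filter_plate below 0.03 m/s); the arm keeps its last pose, push and grip.
It fails at once if the tray, case, rack or beaker is shifted by more than 30 mm or tipped over (distance of any of sample_case, vial_rack, beaker, tray from where it was at the start of the episode above 0.03 m or angle between any of sample_case, vial_rack, beaker, tray's own z axis and vertical above 0.4 rad).
It also fails if it takes over 70 s, if anything falls off the work surface, if the arm or the gripper's body presses on something with over 40 N, if the wrist force passes 120 N, or if a joint passes its speed limit or range.

## Working session

There is one attempt and no reset: what is moved stays moved. The work goes in short steps, Python scripts to look and compute and a shell command to move; the robot and the scene stay as the last step left them, time stands still between calls to the robot, and variables do not carry over. Pictures are saved under pics/ and viewed, and the job is handed in when it is done.

```bash
ls; mkdir -p pics
python3 - <<'E'
from cell import *
import cv2,json
for n in ("side","top"):
    im=grab_frame(n); cv2.imwrite(f"pics/{n}0.png",im[:,:,::-1])
    print(n,calibration(n))
print(sense())
E
```

```text
pics
side {'fx': 391.7964493943056, 'fy': 391.7964493943056, 'cx': 254.8259986352405, 'cy': 194.16363760801045, 'distortion': array([-0.06080755,  0.        ,  0.        ,  0.        ,  0.        ]), 'R': array([[ 0.87610675, -0.48211081, -0.00247556],
       [-0.37653244, -0.68102158, -0.62803895],
       [ 0.30109846,  0.5511613 , -0.77817796]]), 't': array([-0.38420146,  0.25089377,  1.27185927])}
top {'fx': 386.5241362241069, 'fy': 386.5241362241069, 'cx': 257.4777582989359, 'cy': 192.4656863682461, 'distortion': array([-0.02858996,  0.        ,  0.        ,  0.        ,  0.        ]), 'R': array([[ 0.00820275, -0.99980747, -0.01782494],
       [-0.99593159, -0.00656867, -0.08987275],
       [ 0.08973836,  0.01848962, -0.99579373]]), 't': array([0.00837794, 0.43982284, 1.38103644])}
{'t': 0.1, 'joint_pos': array([ 1.28603166e+00,  4.23794434e-01,  1.63063028e+00, -9.57357624e-06,
        1.08863464e+00, -1.90090866e-02]), 'qd': array([-0.00057412, -0.0027553 , -0.00042655, -0.00066271, -0.00062167,
        0.00190613]), 'joint_torque': array([ 2.45190961e-06, -5.58427227e+01, -2.82446355e+01, -7.91199409e-05,
        3.07764254e-03,  2.30635965e-05]), 'eef_pos': array([0.16398673, 0.60256684, 0.23059814]), 'tool_rot': array([-0.42965933,  0.56225097,  0.42904055,  0.56141865]), 'ft_force': array([-0.1594132 , -0.41669122, -0.25309833]), 'ft_torque': array([ 0.03634636,  0.02091087, -0.02754212]), 'width': 0.998046233157844}
```

View pics/side0.png

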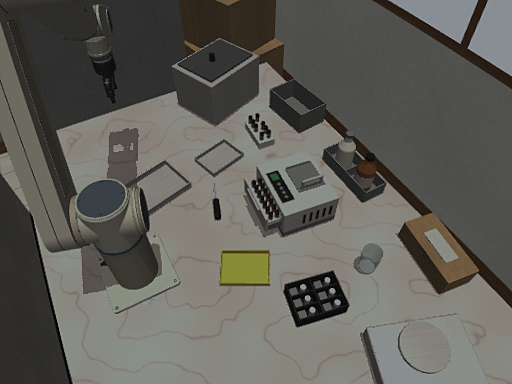

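View pics/top0.png

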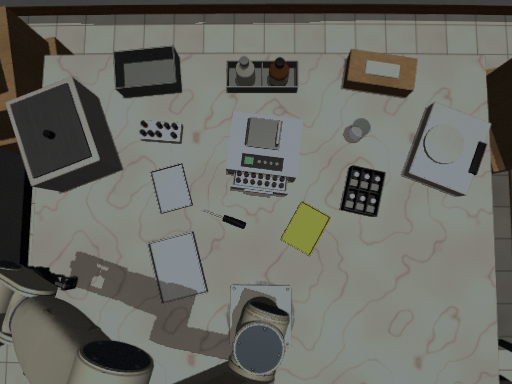

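The top view shows the dryer at about (263,150), with its drawer pulled out near (260,182). The flap is at (263,133) and the black case at (363,190). The beaker is at (355,131) and the rack at (160,131). There are two steel trays: the smaller at (171,188) and the larger at (178,267). There is also a yellow one at (305,228). I'll zoom in next.

Run:
```python
import cv2
a=cv2.imread("pics/top0.png")[90:220,130:330]; b=cv2.imread("pics/side0.png")[100:260,180:400]
cv2.imwrite("pics/topz.png",cv2.resize(a,None,fx=4,fy=4,interpolation=cv2.INTER_CUBIC))
cv2.imwrite("pics/sidez.png",cv2.resize(b,None,fx=3.6,fy=3.6,interpolation=cv2.INTER_CUBIC))
```

```text
(no output)
```

View pics/topz.png

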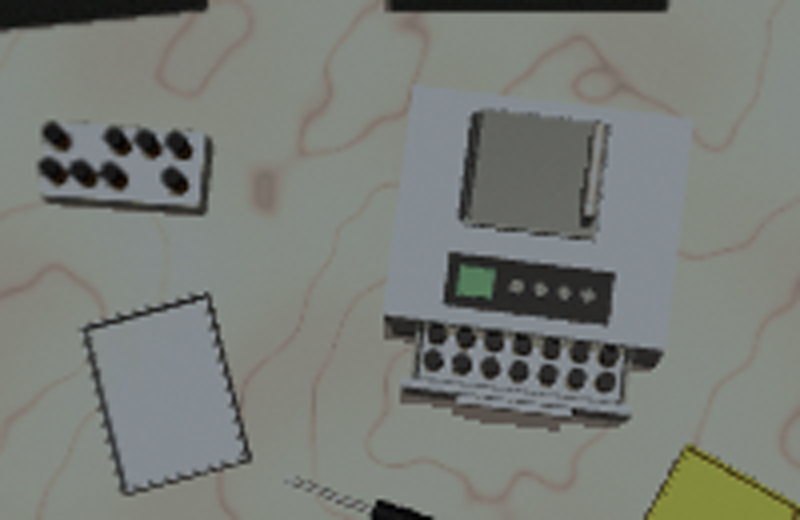

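View pics/sidez.png

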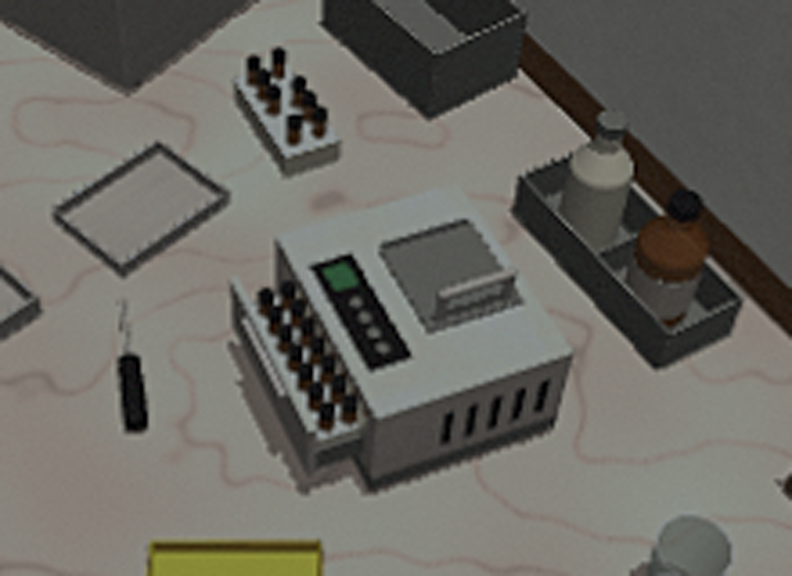

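The dryer's top face has corners in the 4x zoom at (415,87), (692,118), (662,348) and (386,318). The bar runs from (604,124) to (590,222). The target tray's corners are (84,328), (208,294), (250,460) and (126,494). The drawer lip is at about (513,410).

```bash
cat > h.py <<'E'
import numpy as np, cv2
from cell import *
def ray(n,uv):
    c=calibration(n);K=np.array([[c['fx'],0,c['cx']],[0,c['fy'],c['cy']],[0,0,1]])
    p=cv2.undistortPoints(np.array(uv,float).reshape(-1,1,2),K,c['distortion']).reshape(-1,2)
    R=np.array(c['R']);t=np.array(c['t'])
    d=np.c_[p,np.ones(len(p))]@R; return -R.T@t,d
def onz(n,uv,z):
    o,d=ray(n,uv); return o+d*((z-o[2])/d[:,2])[:,None]
def proj(n,X):
    c=calibration(n);K=np.array([[c['fx'],0,c['cx']],[0,c['fy'],c['cy']],[0,0,1]])
    return cv2.projectPoints(np.array(X,float).reshape(-1,1,3),cv2.Rodrigues(np.array(c['R']))[0],np.array(c['t']),K,c['distortion'])[0].reshape(-1,2)
E
python3 - <<'E'
from h import *
np.set_printoptions(precision=4,suppress=True)
z=lambda l:[(130+(x-1.5)/4,90+(y-1.5)/4) for x,y in l]
T=onz("top",z([(415,87),(692,118),(662,348),(386,318)]),.13)
print(T[:,:2]); c=T.mean(0); print("dryer c",c)
print("sides",[np.linalg.norm(T[i]-T[(i+1)%4]) for i in range(4)])
ax=(T[0]+T[1]-T[2]-T[3]);ay=(T[0]+T[3]-T[1]-T[2])
yaw1=np.arctan2(ax[1],ax[0]);yaw2=np.arctan2(-ay[0],ay[1]);print("yaw",yaw1,yaw2)
S=[(180+x/3.6,100+y/3.6) for x,y in [(455,188),(572,354),(374,418),(275,242)]]
T2=onz("side",S,.13);print("side",T2[:,:2],T2.mean(0))
B=onz("top",z([(604,124),(590,222)]),.171);print("bar",B)
L=onz("top",z([(456,404),(571,412)]),.108);print("lip",L)
Y=onz("top",z([(84,328),(208,294),(250,460),(126,494)]),.022);print("tray",Y.mean(0),[np.linalg.norm(Y[i]-Y[(i+1)%4]) for i in range(4)])
e=Y[0]+Y[1]-Y[2]-Y[3];print("tray yaw",np.arctan2(e[1],e[0]))
Y=onz("side",[(180+x/3.6,100+y/3.6) for x,y in [(157,144),(228,196),(124,270),(55,212)]],.022);print("tray",Y.mean(0),[np.linalg.norm(Y[i]-Y[(i+1)%4]) for i in range(4)])
R=onz("top",z([(40,122),(212,135),(207,205),(38,195)]),.04);print("rack",R)
E
```

```text
[[ 0.707   0.0941]
 [ 0.6808 -0.1416]
 [ 0.4839 -0.116 ]
 [ 0.5079  0.1157]]
dryer c [ 0.5949 -0.012   0.13  ]
sides [np.float64(0.23717951245737148), np.float64(0.19856318912615725), np.float64(0.23287542226840016), np.float64(0.20026532544853845)]
yaw -0.11871486332446243 -0.10725275113377024
side [[ 0.7012  0.0859]
 [ 0.6765 -0.1458]
 [ 0.4791 -0.1192]
 [ 0.5051  0.1089]] [ 0.5905 -0.0176  0.13  ]
bar [[ 0.6637 -0.0653  0.171 ]
 [ 0.5818 -0.0541  0.171 ]]
lip [[ 0.4378  0.0571  0.108 ]
 [ 0.4316 -0.0406  0.108 ]]
tray [0.4538 0.3256 0.022 ] [np.float64(0.11786443603565502), np.float64(0.15758544520662174), np.float64(0.11661679679643891), np.float64(0.15765877315873006)]
tray yaw 0.27530688446885443
tray [0.4516 0.3184 0.022 ] [np.float64(0.11888955069514187), np.float64(0.15508386194434137), np.float64(0.1191356676847529), np.float64(0.1528379194449462)]
rack [[0.7015 0.4457 0.04  ]
 [0.6894 0.2867 0.04  ]
 [0.6244 0.2894 0.04  ]
 [0.6333 0.4449 0.04  ]]
```

The measurements agree. From both views the dryer is at about (0.593,-0.014) with yaw -0.113, and the measured bar middle matches the predicted one to within 1 mm. The tray's edges measure 158 x 117 mm. Its centre is about (0.453,0.322), so it is the right one. Next come a planning helper and the first move, to a point in front of the drawer lip.

```bash
cat >> h.py <<'E'
from scipy.spatial.transform import Rotation as Ro
C=np.array([.593,-.014,0]);YAW=-.113
Rd=Ro.from_euler('z',YAW).as_matrix()
def D(x,y,z): return C+Rd@np.array([x,y,z])/1000
def tool(jaw):  # tool x down, jaw = horizontal dir of tool z in world
    zx=np.array([0,0,-1.]);zz=np.array(jaw,float);zz/=np.linalg.norm(zz)
    return np.c_[zx,np.cross(zz,zx),zz]
def plan(p=None,jaw=None):
    s=sense();print("t",round(s['t'],2),"pos",s['eef_pos'].round(4),"F",s['ft_force'].round(1),"w",round(s['width'],3),"q",s['joint_pos'].round(2))
    R0=Ro.from_quat(s['tool_rot'])
    print("tool x",R0.as_matrix()[:,0].round(3),"jaw",R0.as_matrix()[:,2].round(3))
    if p is not None: print("to",np.round(p,4),"shift cm",((p-s['eef_pos'])*100).round(2))
    if jaw is not None:
        for sg in (1,-1):
            print("turn",(Ro.from_matrix(tool(sg*np.array(jaw)))*R0.inv()).as_rotvec().round(3))
E
python3 - <<'E'
from h import *
print("dryer x",Rd[:,0].round(3),"y",Rd[:,1].round(3))
plan(D(-200,0,150),Rd[:,1]); plan(None,Rd[:,0])
E
```

```text
dryer x [ 0.994 -0.113 -0.   ] y [0.113 0.994 0.   ]
t 0.1 pos [0.164  0.6026 0.2306] F [-0.2 -0.4 -0.3] w 0.998 q [ 1.29  0.42  1.63 -0.    1.09 -0.02]
tool x [-0.    -0.001 -1.   ] jaw [ 0.263  0.965 -0.001]
to [0.3943 0.0086 0.15  ] shift cm [ 23.03 -59.4   -8.06]
turn [ 0.001 -0.     0.153]
turn [-0.000e+00 -2.000e-03 -2.989e+00]
t 0.1 pos [0.164  0.6026 0.2306] F [-0.2 -0.4 -0.3] w 0.998 q [ 1.29  0.42  1.63 -0.    1.09 -0.02]
tool x [-0.    -0.001 -1.   ] jaw [ 0.263  0.965 -0.001]
turn [ 1.000e-03 -1.000e-03 -1.418e+00]
turn [1.000e-03 1.000e-03 1.724e+00]
```

```bash
python3 -m crank '[[[5,-5,1],[0,0,0.05]],[[9,-9,2],[0,0,0.1]],[[13,-13,2],[0,0,0.153]],[[16,-17,2],[0,0,0.153]],[[19,-21,2],[0,0,0.153]]]' 1 40; python3 -m crank '[[[3,-4,0],[0,0,0]],[[4,-9,0],[0,0,0]],[[5,-14,0],[0,0,0]],[[5,-19,0],[0,0,0]],[[5,-23,0],[0,0,0]]]'
python3 -c "
from h import *
plan(D(-200,0,150),Rd[:,1])"
```

```text
t: 0.6
eef_pos: [0.3336, 0.4189, 0.251]
tool_rot: [-0.471, 0.527, 0.471, 0.527]
ft_force: [0.2, 0.3, 0.5]
width: 0.146
t: 1.1
eef_pos: [0.382, 0.188, 0.2507]
tool_rot: [-0.471, 0.528, 0.471, 0.527]
ft_force: [0.6, -0.2, -0.3]
width: 0.002
t 1.1 pos [0.382  0.188  0.2507] F [ 0.6 -0.2 -0.3] w 0.002 q [ 0.43  0.1   2.03 -0.    1.02 -1.03]
tool x [-0.001 -0.001 -1.   ] jaw [ 0.113  0.994 -0.001]
to [0.3943 0.0086 0.15  ] shift cm [  1.22 -17.95 -10.07]
turn [ 0.001 -0.001  0.   ]
turn [-1.000e-03 -1.000e-03 -3.141e+00]
```

```bash
python3 -m crank '[[[-1,-5,0],[0,0,0]],[[-1,-10,0],[0,0,0]],[[-1,-15,-3],[0,0,0]],[[-1,-15.5,-8],[0,0,0]],[[-1,-15.5,-10],[0,0,0]]]';python3 -m crank '[[[0,0,0],[0,0,0]],[[0,0,0],[0,0,0]]]'
python3 -c "
from h import *
plan(D(-200,0,150),Rd[:,1]);plan(D(-200,0,88))
for n in ('side','top'): cv2.imwrite(f'pics/{n}1.png',grab_frame(n)[:,:,::-1])
print(proj('side',[D(-116,0,103),D(-160,0,103)]))
"
```

```text
t: 1.6
eef_pos: [0.3711, 0.0335, 0.149]
tool_rot: [-0.47, 0.529, 0.47, 0.528]
ft_force: [-0.0, 0.0, -0.0]
width: 0.001
t: 1.8
eef_pos: [0.3725, 0.0355, 0.1512]
tool_rot: [-0.471, 0.528, 0.471, 0.527]
ft_force: [-0.8, 0.4, -0.3]
width: 0.002
t 1.8 pos [0.3725 0.0355 0.1512] F [-0.8  0.4 -0.3] w 0.002 q [ 0.06  0.19  2.22  0.    0.73 -1.39]
tool x [-0.001 -0.    -1.   ] jaw [ 0.113  0.994 -0.   ]
to [0.3943 0.0086 0.15  ] shift cm [ 2.18 -2.69 -0.12]
turn [ 0.    -0.001 -0.   ]
turn [2.000e-03 0.000e+00 3.142e+00]
t 1.8 pos [0.3725 0.0355 0.1512] F [-0.8  0.4 -0.3] w 0.002 q [ 0.06  0.19  2.22  0.    0.73 -1.39]
tool x [-0.001 -0.    -1.   ] jaw [ 0.113  0.994 -0.   ]
to [0.3943 0.0086 0.088 ] shift cm [ 2.18 -2.69 -6.32]
[[264.96147818 196.2024872 ]
 [253.00499661 200.08821608]]
```

View pics/side1.png

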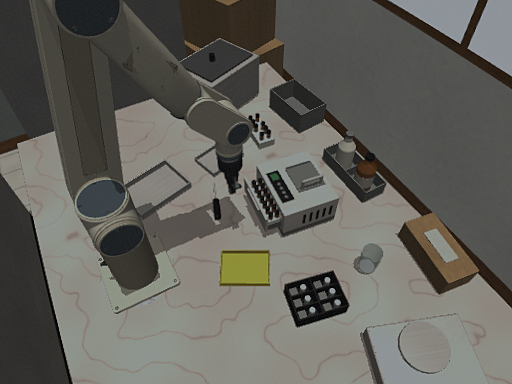

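The gripper is shut in front of the drawer, with its tip at about (233,190) in the side view. Next I lower it to lip height and push.

```bash
python3 -m crank '[[[0.5,-2.7,-3],[0,0,0]],[[1,-2.7,-6.2],[0,0,0]],[[1,-2.7,-6.2],[0,0,0]]]'; python3 -m crank '[[[2,-0.2,0],[0,0,0]],[[4,-0.4,0],[0,0,0]],[[5,-0.5,0],[0,0,0]]]'
python3 -c "
from h import *
plan(D(-127,0,88))"
```

```text
t: 2.2
eef_pos: [0.3821, 0.0085, 0.0878]
tool_rot: [-0.47, 0.528, 0.472, 0.527]
ft_force: [-0.3, -0.3, 0.2]
width: -0.001
t: 2.5
eef_pos: [0.4346, 0.0039, 0.0911]
tool_rot: [-0.472, 0.526, 0.471, 0.528]
ft_force: [-2.9, 0.8, 2.1]
width: 0.0
t 2.5 pos [0.4346 0.0039 0.0911] F [-2.9  0.8  2.1] w 0.0 q [-0.02  0.39  2.13  0.    0.61 -1.48]
tool x [ 0.003 -0.    -1.   ] jaw [0.111 0.994 0.   ]
to [4.668e-01 3.000e-04 8.800e-02] shift cm [ 3.22 -0.36 -0.31]
```

```bash
python3 -m crank '[[[1,-0.1,0],[0,0,0]],[[2,-0.2,0],[0,0,0]],[[2.5,-0.3,0],[0,0,0]],[[2.5,-0.3,0],[0,0,0]]]'; python3 -c "
from h import *
plan(D(-127,0,88))"; python3 -m crank '[[[0.4,0,0],[0,0,0]],[[0.4,0,0],[0,0,0]]]'; python3 -m crank '[[[0.3,0,0],[0,0,0]],[[0.3,0,0],[0,0,0]]]'
```

```text
t: 2.9
eef_pos: [0.4586, 0.0004, 0.0893]
tool_rot: [-0.471, 0.527, 0.471, 0.528]
ft_force: [-0.8, 0.2, -0.2]
width: -0.0
t 2.9 pos [4.586e-01 4.000e-04 8.930e-02] F [-0.8  0.2 -0.2] w -0.0 q [-0.03  0.42  2.08 -0.    0.64 -1.48]
tool x [ 0.002 -0.    -1.   ] jaw [0.112 0.994 0.   ]
to [4.668e-01 3.000e-04 8.800e-02] shift cm [ 0.82 -0.01 -0.13]
t: 3.1
eef_pos: [0.4616, 0.0004, 0.0889]
tool_rot: [-0.471, 0.527, 0.471, 0.527]
ft_force: [0.0, -1.0, -0.6]
width: -0.001
t: 3.3
eef_pos: [0.4646, 0.0004, 0.0889]
tool_rot: [-0.471, 0.527, 0.471, 0.527]
ft_force: [-1.2, -0.1, 0.3]
width: 0.002
```

```bash
for i in 1 2 3 4; do python3 -m crank '[[[0.3,0,0],[0,0,0]],[[0.3,0,0],[0,0,0]]]' | egrep 'eef|force'; done
```

```text
eef_pos: [0.4679, 0.0004, 0.089]
ft_force: [-0.9, 0.4, 0.7]
eef_pos: [0.4684, 0.0005, 0.0886]
ft_force: [-7.3, -1.7, 5.2]
eef_pos: [0.4684, 0.0006, 0.0883]
ft_force: [-15.4, -0.6, 11.7]
eef_pos: [0.4685, 0.0007, 0.0878]
ft_force: [-22.5, 0.6, 18.0]
```

The force rises sharply at x = 0.4685, against 0.4668 expected, so the drawer has hit its stop. I'll back off, rise and check.

```bash
python3 -m crank '[[[0,0,0],[0,0,0]],[[0,0,0],[0,0,0]],[[-2,0,0],[0,0,0]],[[-5,0.3,0],[0,0,0]],[[-7,0.3,3],[0,0,0]]]'; python3 -m crank '[[[-1,0,5],[0,0,0]],[[-1,0,10],[0,0,0]],[[-1,0,14],[0,0,0]]]' 0.65
python3 - <<'E'
from h import *
plan(D(35,-42,220),Rd[:,1])
z=[]
for n in ('side','top'):
    im=grab_frame(n)[:,:,::-1]; a=im[100:260,180:400] if n=='side' else im[90:220,200:330]
    z.append(cv2.resize(a,(400,300 if n=='side' else 400),interpolation=cv2.INTER_CUBIC))
cv2.imwrite('pics/c2.png',np.hstack([cv2.copyMakeBorder(z[0],0,100,0,0,0),z[1]]))
E
```

```text
t: 4.6
eef_pos: [0.403, 0.0036, 0.117]
tool_rot: [-0.469, 0.529, 0.473, 0.526]
ft_force: [0.9, -0.1, 1.3]
width: -0.004
t: 4.9
eef_pos: [0.3969, 0.0035, 0.2619]
tool_rot: [-0.472, 0.527, 0.47, 0.528]
ft_force: [1.2, 0.2, -0.1]
width: 0.352
t 4.9 pos [0.3969 0.0035 0.2619] F [ 1.2  0.2 -0.1] w 0.352 q [-0.02  0.03  2.07  0.    1.04 -1.48]
tool x [ 0.003  0.    -1.   ] jaw [0.112 0.994 0.   ]
to [ 0.623  -0.0597  0.22  ] shift cm [22.61 -6.32 -4.19]
turn [-0.     0.003 -0.   ]
turn [-0.005 -0.     3.141]
```

View pics/c2.png

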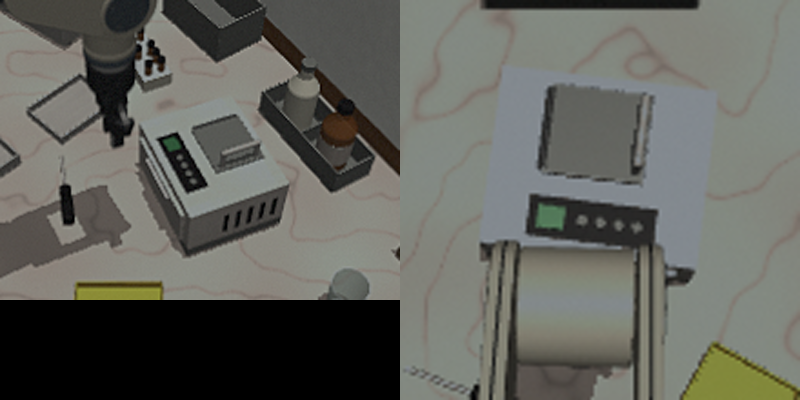

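The drawer front is now flush with the case in both views. Next I check the bar's position across the two views.

```bash
python3 - <<'E'
from h import *
B=[D(0,-42,171),D(35,-42,171),D(70,-42,171)]
print("proj",proj("side",B),"in sidez",((proj("side",B)-[180,100])*3.6))
print("top proj in c2",(proj("top",B)-[200,90])*400/130+[400,0])
E
python3 - <<'E'
import cv2
a=cv2.imread("pics/side0.png")[145:205,270:350]
cv2.imwrite("pics/bz.png",cv2.resize(a,None,fx=9,fy=9,interpolation=cv2.INTER_CUBIC))
E
```

```text
proj [[302.83206324 181.967202  ]
 [312.29488809 178.90286122]
 [321.62389561 175.88159336]] in sidez [[442.19542766 295.08192721]
 [476.26159712 284.0503004 ]
 [509.84602421 273.17373609]]
top proj in c2 [[638.87758851 163.65019872]
 [642.68718142 131.55101079]
 [646.47380298  99.62970725]]
```

View pics/bz.png

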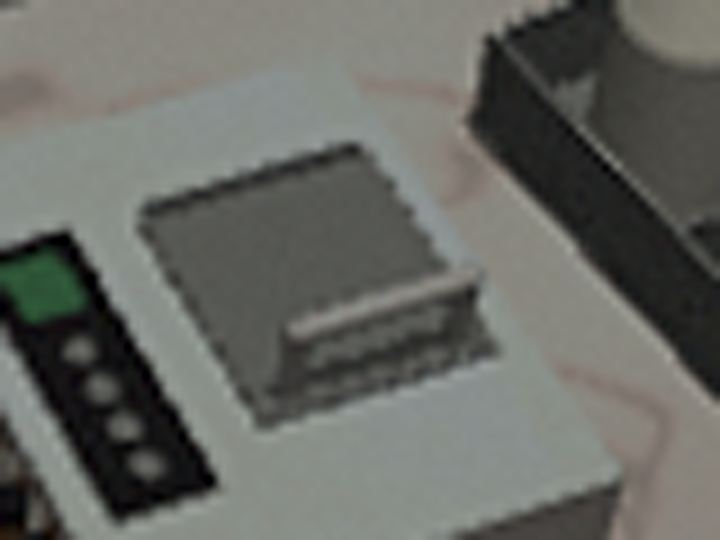

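The observed bar midpoint (312.8,178.8) matches the projected one (312.3,178.9). I move over it and lower around it.

```bash
python3 -m crank '[[[5,-1.3,0],[0,0,0]],[[10,-2.6,0],[0,0,0]],[[15,-4,0],[0,0,0]],[[19,-5.4,0],[0,0,0]],[[22.6,-6.3,0],[0,0,0]]]';python3 -m crank '[[[0,0,0],[0,0,0]],[[0,0,0],[0,0,0]]]'; python3 -c "
from h import *
plan(D(35,-42,152),Rd[:,1])"
```

```text
t: 5.5
eef_pos: [0.625, -0.0606, 0.258]
tool_rot: [-0.471, 0.527, 0.471, 0.528]
ft_force: [0.0, 0.2, -0.4]
width: 0.347
t: 5.7
eef_pos: [0.6225, -0.0597, 0.2574]
tool_rot: [-0.47, 0.528, 0.471, 0.527]
ft_force: [-0.5, -0.1, -0.2]
width: 0.352
t 5.7 pos [ 0.6225 -0.0597  0.2574] F [-0.5 -0.1 -0.2] w 0.352 q [-0.11  0.4   1.61  0.    1.14 -1.57]
tool x [-0.002  0.    -1.   ] jaw [0.113 0.994 0.   ]
to [ 0.623  -0.0597  0.152 ] shift cm [  0.06  -0.   -10.54]
turn [-0.    -0.002  0.   ]
turn [-3.000e-03  1.000e-03 -3.141e+00]
```

```bash
python3 -m crank '[[[0,0,-3],[0,0,0]],[[0,0,-6],[0,0,0]],[[0,0,-8.5],[0,0,0]],[[0,0,-10.4],[0,0,0]],[[0,0,-10.4],[0,0,0]]]';python3 -m crank '[[[0,0,0],[0,0,0]],[[0,0,0],[0,0,0]],[[0,0,0],[0,0,0]],[[0,0,0],[0,0,0]]]' 1 30
python3 - <<'E'
from h import *
plan()
im=grab_frame('side')[120:240,220:380,::-1]; cv2.imwrite('pics/c3.png',cv2.resize(im,None,fx=4.5,fy=4.5,interpolation=cv2.INTER_CUBIC))
E
```

```text
t: 6.2
eef_pos: [0.6193, -0.0588, 0.1522]
tool_rot: [-0.469, 0.529, 0.473, 0.526]
ft_force: [-1.0, 0.6, -0.3]
width: 0.35
t: 6.6
eef_pos: [0.6221, -0.0561, 0.1556]
tool_rot: [-0.47, 0.526, 0.472, 0.529]
ft_force: [0.9, 14.0, -7.0]
width: 0.097
t 6.6 pos [ 0.6221 -0.0561  0.1556] F [ 0.9 14.  -7. ] w 0.097 q [-0.11  0.51  1.68  0.01  0.95 -1.57]
tool x [-0.     0.005 -1.   ] jaw [0.113 0.994 0.005]
```

View pics/c3.png

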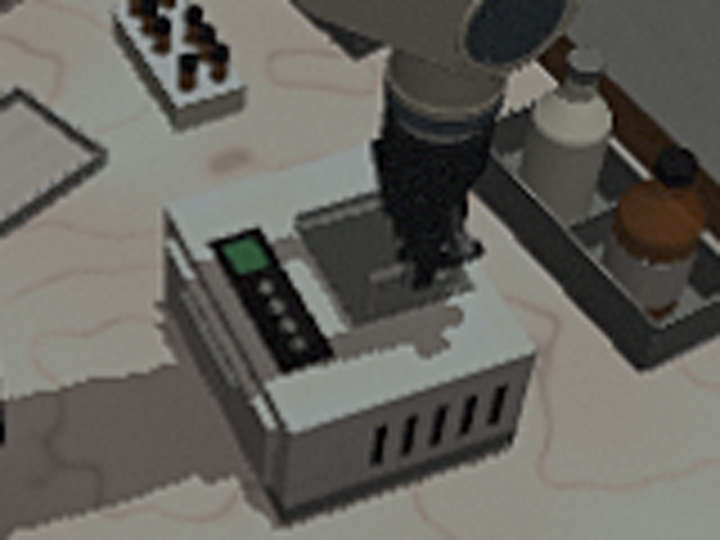

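The gripper has closed on the bar (width 0.097). I follow the hinge arc with the tool held vertical.

```bash
python3 -m crank '[[[0.05,0.75,1.3],[0,0,0]],[[0.1,1.3,2.3],[0,0,0]],[[0.2,1.9,3.2],[0,0,0]],[[0.25,2.6,4.0],[0,0,0]],[[0.35,3.4,4.8],[0,0,0]]]'; python3 -c "
from h import *
plan()
B=sense()['eef_pos']+[0,0,.019]; print('bar dryer',(Rd.T@(B-C)*1000).round(1))"
```

```text
t: 7.15
eef_pos: [0.6259, -0.0244, 0.2039]
tool_rot: [-0.471, 0.527, 0.471, 0.528]
ft_force: [3.4, 6.2, -13.7]
width: 0.099
t 7.15 pos [ 0.6259 -0.0244  0.2039] F [  3.4   6.2 -13.7] w 0.099 q [-0.06  0.46  1.65  0.    1.04 -1.52]
tool x [ 0.001  0.001 -1.   ] jaw [0.113 0.994 0.001]
bar dryer [ 33.9  -6.7 222.9]
```

```bash
python3 -m crank '[[[0.1,0.95,0.6],[0,0,0]],[[0.2,1.9,1.15],[0,0,0]],[[0.3,2.85,1.6],[0,0,0]],[[0.45,3.9,2.0],[0,0,0]],[[0.55,4.95,2.3],[0,0,0]]]'; python3 -c "
from h import *
plan()
B=sense()['eef_pos']+[0,0,.019]; b=(Rd.T@(B-C)*1000);print('bar dryer',b.round(1),np.hypot(b[1]-62,b[2]-133),2.79-np.arctan2(b[2]-133,b[1]-62))"
```

```text
t: 7.65
eef_pos: [0.6321, 0.0229, 0.229]
tool_rot: [-0.472, 0.527, 0.47, 0.528]
ft_force: [-2.8, -5.1, 5.1]
width: 0.099
t 7.65 pos [0.6321 0.0229 0.229 ] F [-2.8 -5.1  5.1] w 0.099 q [ 0.02  0.44  1.62 -0.    1.09 -1.44]
tool x [ 0.003 -0.003 -1.   ] jaw [ 0.113  0.994 -0.002]
bar dryer [ 34.7  41.1 248. ] 116.87229043864033 1.0394752767508963
```

```bash
python3 -m crank '[[[0.1,1.1,0.2],[0,0,0]],[[0.25,2.2,0.3],[0,0,0]],[[0.35,3.3,0.2],[0,0,0]],[[0.5,4.4,0.1],[0,0,0]],[[0.6,5.4,-0.2],[0,0,0]]]'; python3 -c "
from h import *
plan()"; python3 -m crank '[[[0.1,1.0,-0.35],[0,0,0]],[[0.2,1.9,-0.75],[0,0,0]],[[0.2,1.9,-0.75],[0,0,0]]]'; python3 -c "
from h import *
plan()
B=sense()['eef_pos']+[0,0,.019]; b=(Rd.T@(B-C)*1000);print('bar dryer',b.round(1),np.hypot(b[1]-62,b[2]-133),2.79-np.arctan2(b[2]-133,b[1]-62))
im=grab_frame('side')[70:230,200:400,::-1]; cv2.imwrite('pics/c4.png',cv2.resize(im,None,fx=3.7,fy=3.7,interpolation=cv2.INTER_CUBIC))"
```

```text
t: 8.15
eef_pos: [0.6389, 0.0789, 0.2256]
tool_rot: [-0.472, 0.526, 0.47, 0.528]
ft_force: [1.4, -1.4, 6.3]
width: 0.1
t 8.15 pos [0.6389 0.0789 0.2256] F [ 1.4 -1.4  6.3] w 0.1 q [ 0.1   0.46  1.59 -0.    1.09 -1.35]
tool x [ 0.004  0.    -1.   ] jaw [0.113 0.994 0.001]
t: 8.45
eef_pos: [0.6412, 0.0987, 0.2166]
tool_rot: [-0.472, 0.526, 0.471, 0.528]
ft_force: [6.0, 0.6, 2.3]
width: 0.099
t 8.45 pos [0.6412 0.0987 0.2166] F [6.  0.6 2.3] w 0.099 q [ 0.13  0.47  1.59  0.    1.08 -1.32]
tool x [ 0.004  0.001 -1.   ] jaw [0.112 0.994 0.001]
bar dryer [ 35.2 117.4 235.6] 116.58394971782117 1.7141035254747796
```

View pics/c4.png

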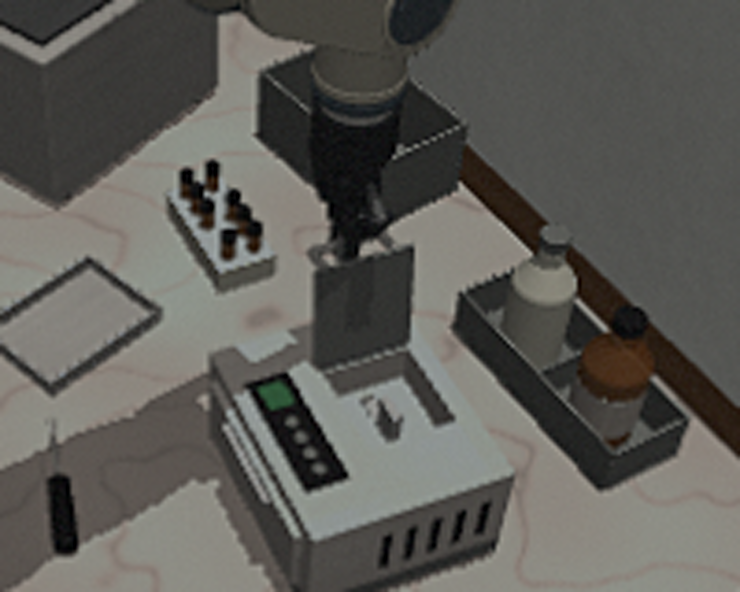

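The flap stands open at about 1.7 rad and the filter tab shows in the recess at zoom (385,415). I release the bar with a small opening and rise.

```bash
python3 -m crank '[[[0,0,0],[0,0,0]],[[0,0,0],[0,0,0]],[[0,0,0],[0,0,0]]]' 0.75; python3 -m crank '[[[0,0,1],[0,0,0]],[[0,0,3],[0,0,0]],[[0,0,6],[0,0,0]],[[0,0,9],[0,0,0]],[[0,0,11],[0,0,0]]]'
python3 - <<'E'
from h import *
plan(D(35,0,230),Rd[:,0])
for n in ('side','top'):
    im=grab_frame(n)[:,:,::-1]; a=im[110:210,240:360] if n=='side' else im[100:190,210:320]
    cv2.imwrite(f'pics/d5{n}.png',cv2.resize(a,None,fx=6,fy=6,interpolation=cv2.INTER_CUBIC))
    o=[240,110] if n=='side' else [210,100]
    print(n,(proj(n,[D(35,-15,122),D(35,15,122)])-o)*6+3)
E
```

```text
t: 8.8
eef_pos: [0.6388, 0.0972, 0.2158]
tool_rot: [-0.471, 0.528, 0.472, 0.527]
ft_force: [-0.8, -0.2, 0.5]
width: 0.251
t: 9.3
eef_pos: [0.6401, 0.097, 0.3297]
tool_rot: [-0.471, 0.527, 0.47, 0.528]
ft_force: [-0.2, -0.1, -0.3]
width: 0.251
t 9.3 pos [0.6401 0.097  0.3297] F [-0.2 -0.1 -0.3] w 0.251 q [ 0.13  0.37  1.48  0.    1.29 -1.33]
tool x [ 0.003  0.    -1.   ] jaw [0.113 0.994 0.001]
to [ 0.6278 -0.0179  0.23  ] shift cm [ -1.23 -11.49  -9.97]
turn [ 0.002  0.002 -1.571]
turn [-0.002  0.002  1.571]
side [[405.40016807 439.84526299]
 [381.79203051 403.58872449]]
top [[365.73028386 215.09399942]
 [313.24175471 209.03614256]]
```

View pics/d5side.png

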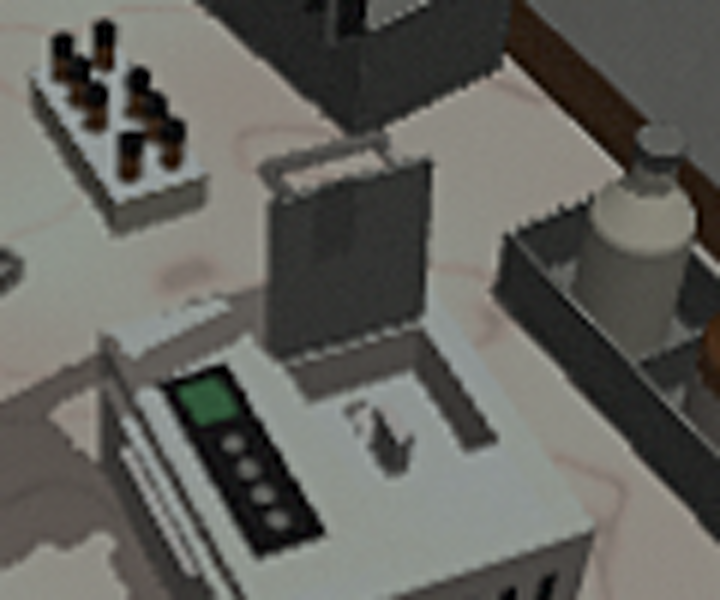

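View pics/d5top.png

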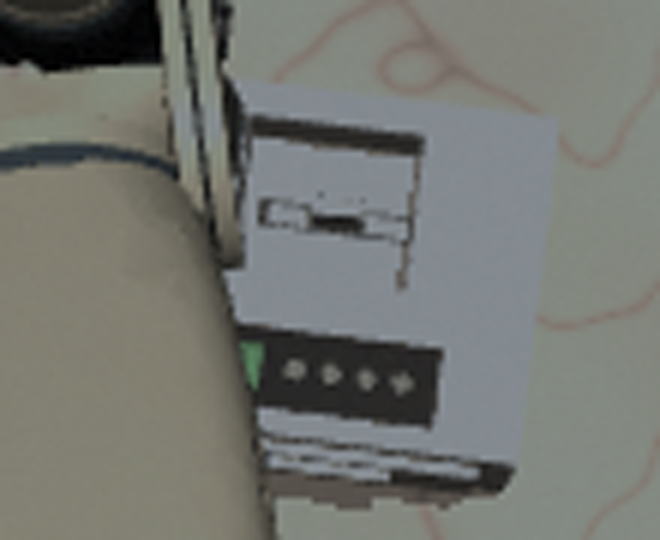

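Run:
```python
from h import *
f=lambda l:[(210+(x-3)/6,100+(y-3)/6) for x,y in l]
P=onz("top",f([(262,212),(410,230)]),.088)
print("slot ends",P.round(4),"len",np.linalg.norm(P[0]-P[1]),"dryer",((P-C)@Rd*1000).round(1))
P=onz("top",f([(310,220),(364,226)]),.122);print("tab@122",((P-C)@Rd*1000).round(1))
for n,o,b in (("top",[250,120],[130,145,250,290]),("side",[290,165],[165,195,290,330])):
    X=[D(x,y,z) for z in (88,122) for x,y in ((30,-15),(30,15),(40,15),(40,-15))]
    im=cv2.imread(f"pics/d5{n}.png")
    cv2.imwrite(f"pics/e5{n}.png",cv2.resize(im[150:280,220:440] if n=="top" else im[360:500,320:460],None,fx=3.4,fy=3.4,interpolation=cv2.INTER_CUBIC))
    oo=np.array([210,100] if n=="top" else [240,110]); c=np.array([220,150] if n=="top" else [320,360])
    print(n,(((proj(n,X)-oo)*6+3-c)*3.4).round(0).tolist())
```

```text
slot ends [[ 0.6359  0.0271  0.088 ]
 [ 0.6256 -0.0591  0.088 ]] len 0.08685442680770275 dryer [[ 38.   45.7  88. ]
 [ 37.4 -41.2  88. ]]
tab@122 [[ 28.5  16.1 122. ]
 [ 28.6 -14.8 122. ]]
top [[489.0, 297.0], [315.0, 277.0], [322.0, 220.0], [496.0, 240.0], [492.0, 251.0], [313.0, 230.0], [321.0, 172.0], [499.0, 192.0]]
side [[244.0, 409.0], [166.0, 286.0], [218.0, 269.0], [296.0, 391.0], [264.0, 280.0], [184.0, 157.0], [236.0, 140.0], [317.0, 263.0]]
```

View pics/e5top.png

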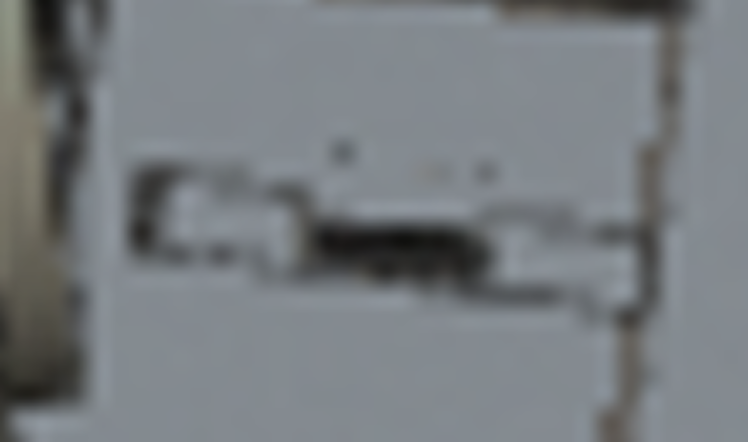

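View pics/e5side.png

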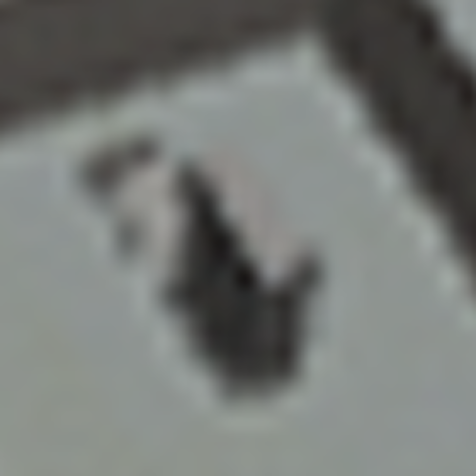

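The two views put the tab about 1–3 mm off the prediction. The top view says +2.5 mm in x and the slot ends say +2 mm in y, and the drawer stop agreed at +1.7 mm in x. I'll aim at (36.5, 2.5) in the dryer frame. The next move turns the jaw onto the dryer's x, above the flap.

```bash
python3 -m crank '[[[0,-2,0],[0,0,-0.145]],[[-0.3,-4,0],[0,0,-0.29]],[[-0.6,-7,0],[0,0,-0.435]],[[-0.8,-9,0],[0,0,-0.58]],[[-1,-11,0],[0,0,-0.725]]]' 0.55; python3 -m crank '[[[0,0,0],[0,0,-0.145]],[[0,0,0],[0,0,-0.29]],[[0,0,0],[0,0,-0.435]],[[0,0,0],[0,0,-0.58]],[[0,0,0],[0,0,-0.725]]]';python3 -m crank '[[[0,0,0],[0,0,-0.12]],[[0,0,0],[0,0,-0.12]],[[0,0,0],[0,0,-0.12]]]'; python3 -c "
from h import *
plan(D(36.5,2.5,95),Rd[:,0])"
```

```text
t: 9.9
eef_pos: [0.6287, -0.0141, 0.3255]
tool_rot: [-0.251, 0.662, 0.252, 0.66]
ft_force: [-0.1, 0.6, 0.3]
width: 0.451
t: 10.4
eef_pos: [0.6289, -0.0131, 0.3255]
tool_rot: [-0.001, 0.708, 0.001, 0.706]
ft_force: [0.0, -0.1, -0.7]
width: 0.45
t: 10.7
eef_pos: [0.6292, -0.0131, 0.3259]
tool_rot: [0.038, 0.706, -0.038, 0.706]
ft_force: [-0.5, -0.5, -0.7]
width: 0.448
t 10.7 pos [ 0.6292 -0.0131  0.3259] F [-0.5 -0.5 -0.7] w 0.448 q [-0.04  0.34  1.53  0.    1.27  0.07]
tool x [-0.001  0.    -1.   ] jaw [ 0.994 -0.109 -0.001]
to [ 0.6295 -0.0156  0.095 ] shift cm [  0.04  -0.26 -23.09]
turn [-0.    -0.001 -0.004]
turn [ 2.000e-03 -0.000e+00  3.137e+00]
```

```bash
python3 -m crank '[[[0,-0.25,-4],[0,0,0]],[[0,-0.25,-8],[0,0,0]],[[0,-0.25,-12],[0,0,0]],[[0,-0.25,-16],[0,0,0]],[[0,-0.25,-16],[0,0,0]]]'; python3 -m crank '[[[0,0,0],[0,0,0]]]'
python3 - <<'E'
from h import *
plan(D(36.5,2.5,95),Rd[:,0])
im=grab_frame('side')[:,:,::-1]; cv2.imwrite('pics/f6.png',cv2.resize(im[110:210,250:350],None,fx=6,fy=6,interpolation=cv2.INTER_CUBIC))
p=sense()['eef_pos'];print((proj('side',[p,p+[0,0,-.05]])-[250,110])*6+3)
E
```

```text
t: 11.2
eef_pos: [0.6254, -0.0154, 0.1608]
tool_rot: [0.039, 0.71, -0.039, 0.702]
ft_force: [0.3, 0.4, 0.2]
width: 0.45
t: 11.3
eef_pos: [0.6295, -0.0156, 0.1666]
tool_rot: [0.039, 0.706, -0.039, 0.706]
ft_force: [0.4, -0.3, 1.2]
width: 0.451
t 11.3 pos [ 0.6295 -0.0156  0.1666] F [ 0.4 -0.3  1.2] w 0.451 q [-0.04  0.51  1.66 -0.    0.97  0.07]
tool x [-0.001  0.    -1.   ] jaw [ 0.994 -0.11  -0.001]
to [ 0.6295 -0.0156  0.095 ] shift cm [ 0.01 -0.   -7.16]
turn [-0.    -0.001 -0.002]
turn [ 2.000e-03 -0.000e+00  3.139e+00]
[[343.42247598 363.25219143]
 [334.79600206 421.53044311]]
```

View pics/f6.png

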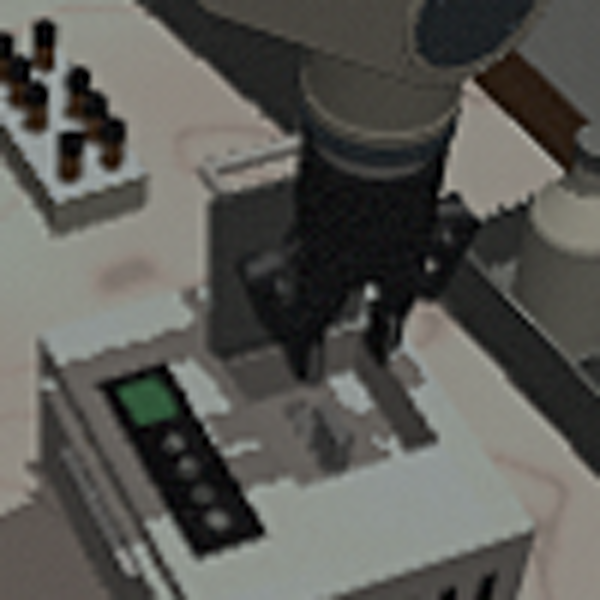

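The fingers straddle the tab line, with tips at about (308,375) and (380,360) and the tab at (325,430). I descend and watch the force.

```bash
python3 -m crank '[[[0,0,-1.5],[0,0,0]],[[0,0,-3],[0,0,0]],[[0,0,-4.5],[0,0,0]],[[0,0,-4.5],[0,0,0]]]'; python3 -m crank '[[[0,0,-1],[0,0,0]],[[0,0,-2],[0,0,0]],[[0,0,-2.6],[0,0,0]],[[0,0,-2.6],[0,0,0]]]'; python3 -c "
from h import *
plan(D(36.5,2.5,95),Rd[:,0])"
```

```text
t: 11.75
eef_pos: [0.6277, -0.0155, 0.1189]
tool_rot: [0.039, 0.708, -0.04, 0.704]
ft_force: [-0.0, -0.3, 0.3]
width: 0.454
t: 12.15
eef_pos: [0.6288, -0.0156, 0.0943]
tool_rot: [0.04, 0.707, -0.04, 0.705]
ft_force: [0.8, 0.3, -0.5]
width: 0.451
t 12.15 pos [ 0.6288 -0.0156  0.0943] F [ 0.8  0.3 -0.5] w 0.451 q [-0.04  0.6   1.7  -0.    0.84  0.07]
tool x [-0.002  0.    -1.   ] jaw [ 0.994 -0.112 -0.002]
to [ 0.6295 -0.0156  0.095 ] shift cm [ 0.07 -0.01  0.07]
turn [-0.    -0.002 -0.001]
turn [ 3.000e-03 -0.000e+00  3.141e+00]
```

```bash
python3 -m crank '[[[0,0,0],[0,0,0]],[[0,0,0],[0,0,0]],[[0,0,0],[0,0,0]],[[0,0,0],[0,0,0]],[[0,0,0],[0,0,0]]]' 1 60; python3 -c "
from h import *
plan()"
```

```text
t: 12.65
eef_pos: [0.6299, -0.0156, 0.096]
tool_rot: [0.04, 0.706, -0.04, 0.706]
ft_force: [0.1, -0.4, 3.1]
width: 0.103
t 12.65 pos [ 0.6299 -0.0156  0.096 ] F [ 0.1 -0.4  3.1] w 0.103 q [-0.04  0.6   1.7   0.    0.84  0.07]
tool x [ 0.001 -0.    -1.   ] jaw [ 0.994 -0.112  0.001]
```

Gripped: width is 0.103, about 10 mm, with no side load. I lift straight up slowly.

```bash
for i in 1 2; do python3 -m crank '[[[0,0,0.5],[0,0,0]],[[0,0,1],[0,0,0]],[[0,0,1.5],[0,0,0]],[[0,0,2],[0,0,0]],[[0,0,2.5],[0,0,0]]]'|egrep 'pos|force|width'; done
```

```text
eef_pos: [0.6296, -0.0155, 0.121]
ft_force: [0.5, -0.3, -0.2]
width: 0.108
eef_pos: [0.6295, -0.0156, 0.1459]
ft_force: [0.0, 0.7, -1.0]
width: 0.104
```

```bash
for i in 1 2; do python3 -m crank '[[[0,0,1],[0,0,0]],[[0,0,2],[0,0,0]],[[0,0,3],[0,0,0]],[[0,0,4],[0,0,0]],[[0,0,5],[0,0,0]]]'|egrep 'pos|force|width'; done
python3 - <<'E'
from h import *
plan()
im=grab_frame('side')[:,:,::-1]; cv2.imwrite('pics/g7.png',cv2.resize(im[80:220,220:360],None,fx=4.2,fy=4.2,interpolation=cv2.INTER_CUBIC))
E
```

```text
eef_pos: [0.6296, -0.0155, 0.1966]
ft_force: [-0.4, 0.4, -1.7]
width: 0.101
eef_pos: [0.6295, -0.0156, 0.2463]
ft_force: [-0.4, 1.4, -1.0]
width: 0.106
t 14.65 pos [ 0.6295 -0.0156  0.2463] F [-0.4  1.4 -1. ] w 0.106 q [-0.04  0.41  1.61  0.    1.12  0.07]
tool x [-0.  0. -1.] jaw [ 0.994 -0.112 -0.   ]
```

View pics/g7.png

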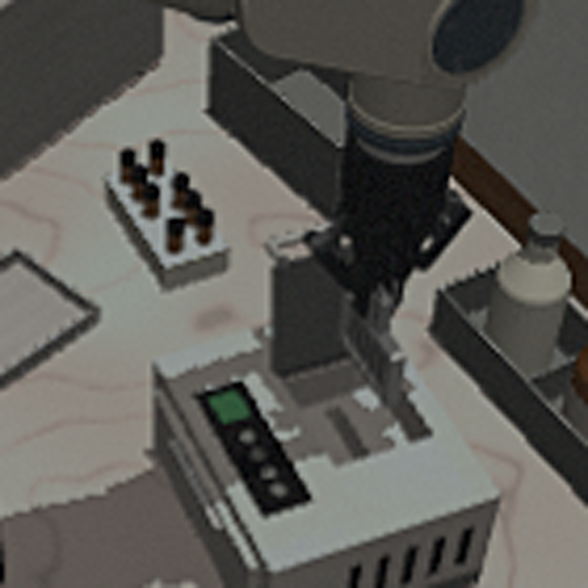

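The plate hangs upright at about (375,340), clear of the slot. Next I move towards the robot, past the flap, then left to the tray.

```bash
python3 -m crank '[[[-2.5,0.2,0],[0,0,0]],[[-6,0.5,0],[0,0,0]],[[-9.5,0.8,0],[0,0,0]],[[-13,1.2,0],[0,0,0]],[[-17,1.8,0],[0,0,0]]]'|egrep 'pos|force|width'; python3 -m crank '[[[-0.5,2.5,0],[0,0,0]],[[-0.5,6,0],[0,0,0]],[[-0.5,10,0],[0,0,0]],[[-0.5,14,0],[0,0,0]],[[-0.5,18,0],[0,0,0]]]'|egrep 'pos|force|width'; python3 -c "
from h import *
plan(np.array([.453,.322,.185]))"
```

```text
eef_pos: [0.4586, 0.0024, 0.2456]
ft_force: [-0.3, 0.1, -0.7]
width: 0.103
eef_pos: [0.4544, 0.184, 0.2459]
ft_force: [0.9, -0.2, -1.6]
width: 0.103
t 15.7 pos [0.4544 0.184  0.2459] F [ 0.9 -0.2 -1.6] w 0.103 q [ 0.36  0.21  1.91 -0.    1.03  0.47]
tool x [ 0.001  0.    -1.   ] jaw [ 0.994 -0.112  0.001]
to [0.453 0.322 0.185] shift cm [-0.14 13.8  -6.09]
```

```bash
python3 -m crank '[[[0,3.5,0],[0,0,0]],[[0,7,0],[0,0,0]],[[0,10,0],[0,0,0]],[[0,12.5,-1.5],[0,0,0]],[[0,13.7,-3],[0,0,0]]]'|egrep 'pos|force|width'; python3 -m crank '[[[0,0,-1],[0,0,0]],[[0,0,-2],[0,0,0]],[[0,0,-3],[0,0,0]],[[0,0,-3],[0,0,0]],[[0,0,-3],[0,0,0]]]'|egrep 'pos|force|width'
python3 - <<'E'
from h import *
plan(np.array([.453,.322,.185]))
for n in ('side','top'):
    im=grab_frame(n)[:,:,::-1];cv2.imwrite(f'pics/h8{n}.png',im)
s=cv2.imread('pics/h8side.png')[90:250,130:350];t=cv2.imread('pics/h8top.png')[100:260,130:350]
cv2.imwrite('pics/h8.png',cv2.resize(np.vstack([s,t]),None,fx=1.85*1,fy=1.85,interpolation=cv2.INTER_CUBIC))
cv2.imwrite('pics/h8s.png',cv2.resize(s,None,fx=3.6,fy=3.6,interpolation=cv2.INTER_CUBIC))
E
```

```text
eef_pos: [0.4548, 0.3216, 0.2154]
ft_force: [0.6, -0.4, -1.0]
width: 0.104
eef_pos: [0.4548, 0.3187, 0.1855]
ft_force: [-0.7, 0.0, -0.6]
width: 0.1
t 16.7 pos [0.4548 0.3187 0.1855] F [-0.7  0.  -0.6] w 0.1 q [ 0.59  0.38  1.82 -0.    0.94  0.7 ]
tool x [-0. -0. -1.] jaw [ 0.994 -0.113 -0.   ]
to [0.453 0.322 0.185] shift cm [-0.18  0.33 -0.05]
```

View pics/h8s.png

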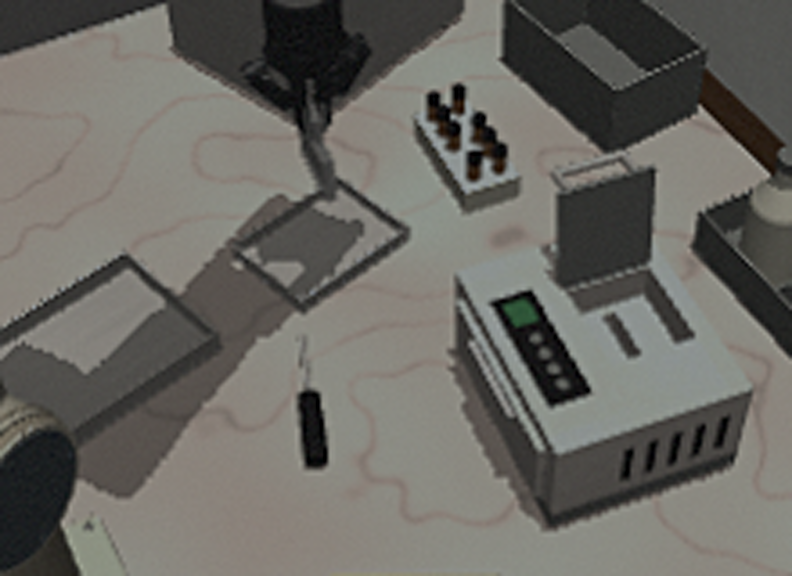

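View pics/h8top.png

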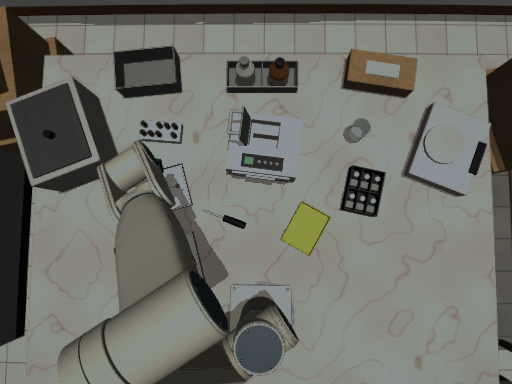

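Run:
```python
from h import *
p=np.array([.4548,.3187,0]); y=Rd[:,1]*.042
g=lambda X:((proj('side',X)-[130,90])*3.6).round(0).tolist()
print("bottom edge",g([p+y+[0,0,.1225],p-y+[0,0,.1225]]),"body top",g([p+y+[0,0,.1775],p-y+[0,0,.1775]]))
im=cv2.imread('pics/h8side.png');cv2.imwrite('pics/i9.png',cv2.resize(im[100:160,190:250],None,fx=10,fy=10,interpolation=cv2.INTER_CUBIC))
print([(np.array(q)/3.6+[-60,-10])*10 for q in g([p+y+[0,0,.1225],p-y+[0,0,.1225],p-y+[0,0,.1775],p+y+[0,0,.1775]])])
plan()
```

```text
bottom edge [[305.0, 148.0], [330.0, 198.0]] body top [[300.0, 108.0], [327.0, 158.0]]
[array([247.22222222, 311.11111111]), array([316.66666667, 450.        ]), array([308.33333333, 338.88888889]), array([233.33333333, 200.        ])]
t 16.8 pos [0.455  0.3192 0.1861] F [-0.3  0.2 -0.6] w 0.107 q [ 0.59  0.38  1.82 -0.    0.94  0.7 ]
tool x [ 0.001  0.001 -1.   ] jaw [ 0.994 -0.112  0.001]
```

View pics/i9.png

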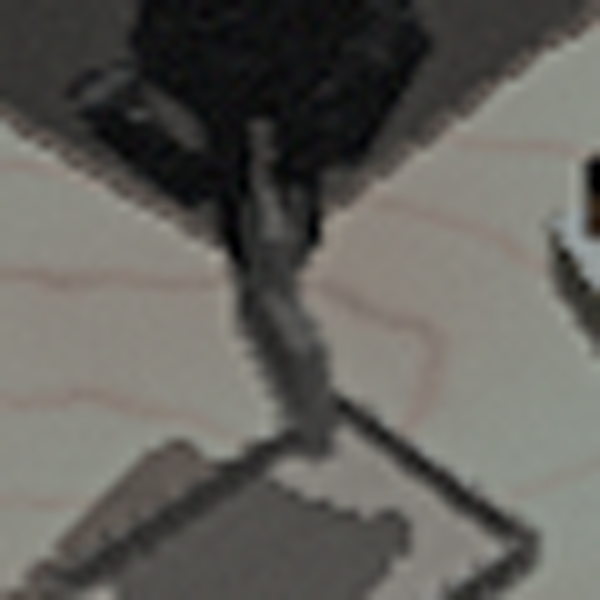

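The plate's corners match the upright prediction: bottom corner at (317,450), body top at (308,339). I let it settle and hand in.

```bash
python3 -m crank '[[[0,0,0],[0,0,0]],[[0,0,0],[0,0,0]],[[0,0,0],[0,0,0]],[[0,0,0],[0,0,0]],[[0,0,0],[0,0,0]]]'; python3 -c "
from h import *
plan(); print(abs(sense()['qd']).max()); print(job_done())"
```

```text
t: 17.3
eef_pos: [0.4545, 0.3195, 0.1855]
tool_rot: [0.04, 0.706, -0.04, 0.706]
ft_force: [0.4, 0.2, -1.1]
width: 0.101
t 17.3 pos [0.4545 0.3195 0.1855] F [ 0.4  0.2 -1.1] w 0.101 q [ 0.59  0.38  1.82 -0.    0.94  0.7 ]
tool x [ 0.  0. -1.] jaw [ 0.994 -0.112  0.   ]
0.0017854067599915738
the job is handed in; nothing more can be done
None
```

I pushed the drawer shut, swung the flap open and drew the filter plate straight up by its tab. The job was handed in at 17.3 s with the arm still holding the plate upright over the middle of the smaller steel tray.

**Last checks:**
- **Drawer:** the push force rose sharply at the stop, and the drawer looks flush with the case in the pictures.
- **Flap:** it stands at about 1.7 rad. That figure comes from the path the gripper followed; the last side picture shows it upright.
- **Plate:** the grip opening is steady at about 0.10. The plate's outline matches the upright prediction, with its bottom edge about 0.12 m above the bench. The arm is still.
- **Position:** the tool is about 3 mm from the measured tray centre.
- **Bystanders:** the case, rack, beaker and tray look unmoved in the last pictures; I did not measure them again.

**Disagreements:** the two cameras differed by about 4–7 mm on the dryer and tray positions, and I used the average. When the gripper closed on the flap bar it shifted about 3.5 mm, and while following the arc it felt up to 14 N. After that I aimed 1.5 mm further in x and 2.5 mm further in y for the tab.

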